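# Half-open the air valve, then seat the metering screw and hold it a quarter turn back

## Task

On the bench's air manifold, first set the lever of the ball valve half open, at the middle of its three marks (45 degrees). Then turn the thumbscrew with the flat oval head clockwise until it seats against its stop, back it off a quarter turn, and finish there with your fingers still gripping its head. Leave the lever at half, the small round-headed screw unturned and the loose parts around where they are.

Things in the scene. Friction and masses are not known exactly. Their poses are not given: they have to be found in the camera images.
- manifold: Aluminium bar fixed to the bench, 50 (x) x 330 (y) x 30 mm high. Origin: centre of its underside. Its x points to its back (away from the robot, yaw within 0.3 rad), y along the bar to the left. Three 44 mm square blocks, tops 64 mm above the bench, stand on it 105 mm apart in any order and carry the lever and the two screws, all on vertical axes.
- lever_axis (a point): Point on the vertical turning axis of the ball valve, 87 mm above the bench, at mid height of the lever's grip; fixed to the manifold. A white 58 mm disc (top 67 mm above the bench) with three dark radial marks (0, 45, 90 degrees) lies under the hub.
- lever_grip (a point): Middle of the lever's black sleeve, 52 mm from the axis, 87 mm above the bench. Sleeve: 42 mm long (33 to 75 mm from the axis), 14 mm wide, 18 mm high (z 78 to 96 mm). This point's x points from the sleeve to the axis. Nothing under the sleeve stands higher than 40 mm.
- lever (a joint): Angle of the lever (rad): 0 = shut, lever pointing to the manifold's front (-x); grows counterclockwise from above, its end swinging to the manifold's -y; 0.785 = half open, middle mark; 1.571 = fully open, along the bar. Stops at 0 and 1.571. Friction 0.06 N m; stays where it is left.
- spade_grip (a point): Centre of the flat oval head of the metering thumbscrew, on its vertical axis, 94 mm above the bench. Upright steel blade with round ends, 44 mm long along this point's x, 8 mm thick along its y, 22 mm high (z 83 to 105 mm), on a 15 mm neck; brass collar below, top at 72 mm. Pinch it across its thickness from above. The point turns with the screw; the head does not rise.
- spade_screw (a joint): Angle of that screw (rad): 0 = seated on a hard stop, blade across the bar (manifold x), the nose on its neck pointing to the front (-x) at a pin; grows counterclockwise from above as it is backed off; 1.571 = quarter turn back, blade along the bar. Starts between 0.7 and 2.8. Friction 0.05 N m; stays where it is left.
- round_top (a point): Top centre of the other screw, with a small round ribbed head 22 mm in diameter and 14 mm high; top 86 mm above the bench. Not to be turned.
- round_screw (a joint): Angle of the small round-headed screw (rad); starts at 0 and must stay there.
- run_cap: White oval motor capacitor lying loose on the bench, 52x83x34 mm. Origin at the centre of its underside. Bystander.
- tin: Flat round tin, 53 mm across, 20 mm high, loose. Origin at the centre of its underside. Bystander.
- orange_board: Orange circuit board, 45x70x16 mm, loose. Origin at the centre of its underside. Bystander.
- coil: Small transformer block, 44x44x36 mm, loose. Origin at the centre of its underside. Bystander.
- black_tape: Roll of black tape lying flat, 48 mm across, 19 mm high, loose. Origin at the centre of its underside. Bystander.

How it is judged:
By the outcome, as a careful person would: the job done as asked, in the order asked, and still so for the second after the job is handed in, while the arm keeps its last pose, push and grip.
It also fails if it takes over 72 s, if anything falls off the work surface, if the arm or the gripper's body presses on something with over 40 N, if the wrist force passes 120 N, or if a joint passes its speed limit or range.

## Robot

A 6-joint arm with a two-finger parallel gripper is mounted at the origin on a cart in front of the work surface, level with it; the furniture and walls round the work are solid. World frame = base frame: x ahead of the robot, y to its left, z up, the work surface at z = 0. Lengths are in mm, angles in rad, forces in N, time in s.
With the tool pointing down it reaches from about 250 to 775 mm from the base axis. Payload 4 kg.
Tool frame: the origin (TCP) lies on the mounting face of the last link; the fingertips stand 199 mm ahead of it and the grasp point (between the pads) lies 180 mm ahead of it; z points along the fingers, y is the line along which they close (so a half turn about z gives the same grasp; the last joint's range is limited). The gripper opens to 94 mm and grips with 3 to 60 N. Pads are 16 mm wide; open, the fingers measure 119 mm over their backs; the gripper's body (75 mm by 177 mm) begins 78 mm behind the grasp point.
Start: joints at [-1.213, 0.087, 1.371, -0, 1.684, -0.103], TCP at [244.56, -492.636, 404.706] pointing down, gripper open.
Joint ranges: [-3.1, 3.1], [-0.76, 2.03], [0.27, 2.55], [-1.08, 4.22], [0.17, 2.65], [-2.57, 2.57]. Speed limits (rad/s): [2.79, 2.79, 3.14, 3.14, 3.14, 3.14].

## Interface

Orientations are given as a unit quaternion [x, y, z, w].
In Python, from bench import bot, grab_frame, camera_info, order, finder gives the robot as it stands.
- The arm moves only by the shell command python3 -m pendant 'ROWS'. ROWS is JSON, a list of rows, each a list of 5 numbers: the finger opening in m, from 0 to 0.094, then the shift along the world's x, y, z in m, then the turn about the world's z in degrees. In form: [[fingers, tx, ty, tz, roll], ...]. A call has exactly 8 rows; each row shifts and turns the commanded pose from where the row before left it; what a row does not reach is not made up. A row lasts 1/8 s, in which the tool goes at most 62.5 mm and 10.7 degrees, less where a joint would pass 70% of its speed; a pose out of reach is approached as far as the arm can. A call is refused whole if a number of a shift passes 0.0625 or a number of a turn 10.7, either way. A call with a gripper value outside its range is refused whole. The fingers move at their own pace and stop on an object; the grip force is fixed at half the most. Time passes only in rows, so rows that do not move let the fingers close, or fill a call up. It gives the time, the measured TCP pose, the force, the opening and the grip force at its end, in the units of the state.
- bot.read_state(): the state, without advancing time (a new reading comes with each control period).
- grab_frame(name): name is "side" or "top"; returns the picture (480x640x3 uint8, red, green, blue); there is no depth.
- camera_info(name): a dict with "intrinsics" (3x3 intrinsics, pixels), "rvec" (rotation vector, rad) and "tvec" (3), from world to camera coordinates, as OpenCV has them. Camera axes: x right, y down, z forward; pixel columns grow to the right and rows downward; lengths in mm; the calibration is good to about 2 mm. A picture is of the moment at which its call begins. camera_info takes no time and is no camera call.
- order.sign_off(): hands the job in; it is judged then, once.
Trained networks look in the newest picture that a camera, given by its name, has taken for a name from the list of things; names that differ only in an ending like _2 or _b are one class to them, and where a whole thing is asked for, a point or a joint stands for the part that bears it (a point fixed in the world has none). Each returns a list of dicts, best first, with "p" (0 to 1); they miss things now and then, are a little off and sometimes report something else, mostly with a low value. They report only what shows in the picture. A call takes as long as a camera call.
- finder.trace(query, camera): "pixels" (480x640 bool, what is visible of it).
- finder.pinpoint(query, camera): "at" ([x, y, z] in mm, in world coordinates, good to about 4 mm: a listed point, or the origin of a listed thing).
The state is a dict: "t": time; "qpos": joint angles; "dq": joint speeds; "joint_torque": joint torques, N m; "tcp_pos": TCP position; "orientation": TCP orientation; "ft_force": force on the tool from outside, world axes, zero at the start; "ft_torque": the same for the moment, N m; "finger_gap": finger opening in mm; "grasp_force": force on a finger pad.
Only numpy, scipy, OpenCV 4.12 (cv2) and the standard library are available. Lean on these libraries where they do the work, as an engineer would, in place of code of your own. Each camera call takes 0.05 s, during which the arm holds its last target. There are 200 camera calls.

## Working session

There is one attempt and no reset: what is moved stays moved. The work goes in short steps, Python scripts to look and compute and a shell command to move; the robot and the scene stay as the last step left them, time stands still between calls to the robot, and variables do not carry over. Pictures are saved under pics/ and viewed, at most 10 in all, crops included, and the job is handed in when it is done.

```bash
ls; mkdir -p pics; python3 - <<'E'
from bench import bot, grab_frame, camera_info, finder
import cv2
for c in("side","top"):
    im=grab_frame(c); cv2.imwrite(f"pics/{c}0.png",im[:,:,::-1])
    i=camera_info(c); print(c,i)
    for q in("manifold","lever_axis","lever_grip","spade_grip","round_top"):
        for d in finder.pinpoint(q,c)[:2]: print(q,d["p"],d["at"])
s=bot.read_state();print(s["t"],s["tcp_pos"],s["orientation"],s["finger_gap"])
E
```

```text
pics
side {'intrinsics': array([[443.2431503 ,   0.        , 322.56229046],
       [  0.        , 443.2431503 , 242.8365905 ],
       [  0.        ,   0.        ,   1.        ]]), 'rvec': array([ 0.70582325, -2.61769563,  1.14752848]), 'tvec': array([488.73717011, 242.02254558, 721.11774777])}
manifold 0.62 [586.0, 37.0, 2.0]
lever_axis 0.62 [579.9, -69.8, 86.8]
lever_axis 0.18 [520.7, -78.2, 90.1]
lever_grip 0.82 [521.0, -77.1, 90.2]
lever_grip 0.35 [476.3, 40.8, -2.3]
spade_grip 0.52 [593.8, 142.6, 93.5]
round_top 0.68 [585.3, 41.1, 83.8]
round_top 0.47 [682.4, 116.0, 2.1]
top {'intrinsics': array([[557.61241973,   0.        , 323.37258333],
       [  0.        , 557.61241973, 242.84832147],
       [  0.        ,   0.        ,   1.        ]]), 'rvec': array([ 2.03004867, -2.18883661,  0.23986017]), 'tvec': array([ 45.91208886, 574.09263402, 841.83526148])}
manifold 0.93 [583.4, 37.1, -1.0]
lever_axis 0.83 [574.0, -67.5, 87.5]
spade_grip 0.77 [591.3, 138.9, 91.3]
round_top 0.7 [584.2, 32.6, 81.9]
0.6 [ 244.55924623 -492.62868832  404.73977031] [9.73575337e-01 2.28366058e-01 3.59458502e-06 7.72653405e-05] 94.07669598060447
```

View pics/top0.png

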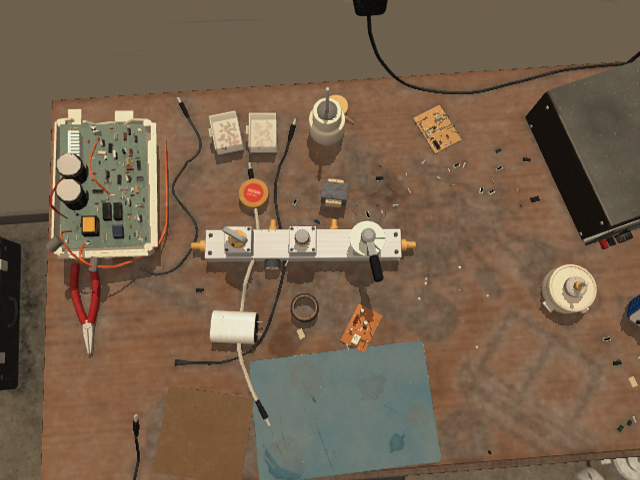

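View pics/side0.png

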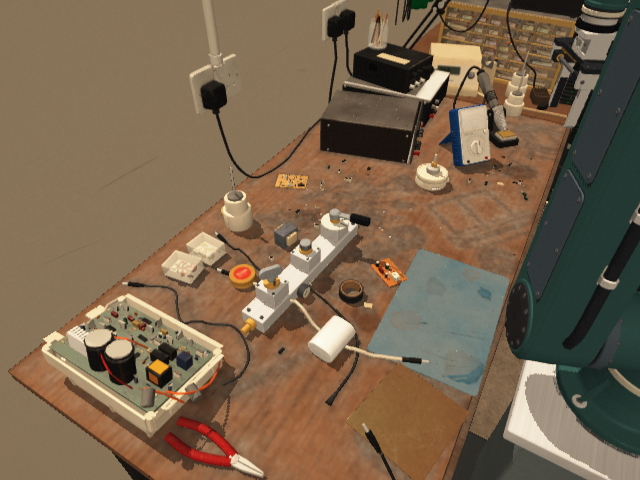

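The top view shows the spade block at about (236,237), the round screw at (302,236) and the lever hub at (368,236), with the sleeve running to (376,278). In the side view the spade is at (270,278), the round screw at (305,247) and the sleeve at (353,219). I'll zoom in on both and measure.

```bash
cat > h.py <<'E'
import numpy as np, cv2
from bench import bot, grab_frame, camera_info, finder
def cam(c):
    i=camera_info(c); R=cv2.Rodrigues(np.array(i["rvec"]))[0]
    return np.array(i["intrinsics"]),R,np.array(i["tvec"])
def tri(p,q):  # p in top, q in side
    P=[cam(c)[0]@np.c_[cam(c)[1],cam(c)[2]] for c in("top","side")]
    X=cv2.triangulatePoints(P[0],P[1],np.float64(p).reshape(2,1),np.float64(q).reshape(2,1)).ravel(); return X[:3]/X[3]
def atz(c,p,z):
    K,R,t=cam(c); d=R.T@np.linalg.inv(K)@np.r_[p,1.]; o=-R.T@t
    return o+d*(z-o[2])/d[2]
def proj(c,X):
    K,R,t=cam(c); return cv2.projectPoints(np.float64(X).reshape(-1,3),R,t,K,None)[0].reshape(-1,2)
E
python3 - <<'E'
from h import *
T={}
for c in("top","side"):
    grab_frame(c)
    for q in("lever","spade_screw","round_screw","lever_grip","spade_grip"):
        r=finder.trace(q,c)
        if not r: print(c,q,"none");continue
        m=r[0]["pixels"]; ys,xs=np.nonzero(m)
        if len(xs)==0: continue
        rect=cv2.minAreaRect(np.c_[xs,ys].astype(np.float32)); print(c,q,r[0]["p"],len(xs),xs.mean().round(1),ys.mean().round(1),xs.min(),xs.max(),ys.min(),ys.max(),np.round(rect[1],1),round(rect[2],1))
t=cv2.imread("pics/top0.png");s=cv2.imread("pics/side0.png")
def crop(im,x,y,h=24): return cv2.resize(im[y-h:y+h,x-h:x+h],(390,290) if 0 else (300,300),interpolation=cv2.INTER_CUBIC)
cv2.imwrite("pics/z0.png",np.vstack([np.hstack([crop(t,236,238),crop(t,370,250,32)]),np.hstack([crop(s,270,280),crop(s,345,220,32)])])[:600])
E
```

```text
top lever 0.83 558 372.1 252.6 361 382 228 281 [54.9 15. ] 80.3
top spade_screw 0.44 188 234.5 234.7 223 246 226 242 [26.9  8.9] 31.0
top round_screw 0.58 179 301.7 236.2 295 309 229 243 [14. 14.] 90.0
top lever_grip 0.56 536 372.2 252.6 361 382 228 281 [54.4 14.8] 80.3
top spade_grip 0.64 1169 361.5 327.2 341 382 303 352 [28.2 42.5] 26.6
side lever 0.78 305 349.7 217.2 330 369 209 224 [40.2 10.2] 10.5
side spade_screw 0.71 325 269.9 272.5 258 282 264 282 [17.7 23.3] 45.0
side round_screw none
side lever_grip 0.81 443 349.2 216.8 329 370 208 225 [41.9 12.7] 10.1
side spade_grip 0.68 300 270.7 272.1 259 282 264 281 [15.7 23.8] 48.4
```

View pics/z0.png

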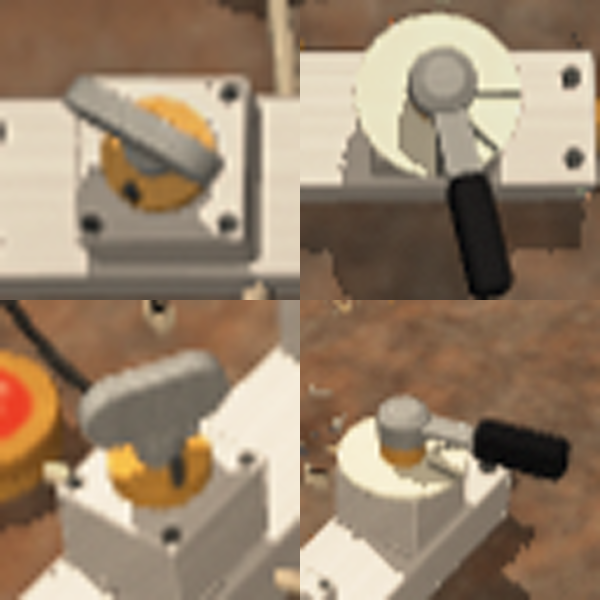

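In the top crop the blade runs from px (225,229) to (246,241) with its nose to the front. The lever hub is at (368.3,235.1), the sleeve centre at (376.4,268.1), and the 45° mark lies to its right. In the side view the blade centre is about (270.3,271.7), the hub (335.2,211.9) and the sleeve (360.1,219.8).

```bash
python3 - <<'E'
from h import *
print("hub",tri((368.3,235.1),(335.2,211.9)).round(1))
print("sleeve",tri((376.4,268.1),(360.1,219.8)).round(1), atz("top",(376.4,268.1),96).round(1))
print("blade",tri((235.4,234.8),(270.3,271.7)).round(1))
a,b=atz("top",(225.1,229.2),105),atz("top",(245.6,240.9),105)
print("blade ends z105",a.round(1),b.round(1),np.linalg.norm(a-b))
# block top corner screws (pixels from crop) z=64 for spade block; round head top
print("round",atz("top",(301.7,236.2),82).round(1))
f=lambda x,y:(x/6.25+212,y/6.25+214)
for p in((230,92),(228,223),(92,223)): print("scr",atz("top",f(*p),64).round(1))
g=lambda x,y:((x-300)/4.6875+338,y/4.6875+218)
for p in((571,78),(573,158)): print("end scr",atz("top",g(*p),30).round(1))
for p in((478,93),(519,94)): print("90mark",atz("top",g(*p),67).round(1))
for p in((474,125),(494,148)): print("45mark",atz("top",g(*p),67).round(1))
print("collar",atz("top",f(158,153),72).round(1),"disc",atz("top",g(440,94),67).round(1))
E
```

```text
hub [576.  -68.6  90.8]
sleeve [523.1 -76.8  86.4] [522.6 -75.5  96. ]
blade [591.9 139.7  93.5]
blade ends z105 [599.7 153.8 105. ] [578.7 123.  105. ] 37.33428948157636
round [585.   36.5  82. ]
scr [608.2 122.   64. ]
scr [573.4 124.1  64. ]
scr [576.  159.1  64. ]
end scr [ 588.1 -120.9   30. ]
end scr [ 558.8 -118.6   30. ]
90mark [576.8 -82.7  67. ]
90mark [575.4 -96.8  67. ]
45mark [565.7 -80.3  67. ]
45mark [557.1 -86.4  67. ]
collar [591.4 140.2  72. ] disc [577.5 -69.6  67. ]
```

Measurements agree with each other: lever axis (576,-68.5), spade axis (591.5,140), manifold yaw about -4.25°. The lever is at about 13° and the screw at about 60°. Heights match the text. Moving above the sleeve.

```bash
python3 -m pendant '[[0.045,0.032,0.048,0,-2.2],[0.045,0.032,0.048,0,-2.2],[0.045,0.032,0.048,0,-2.2],[0.045,0.032,0.048,0,-2.2],[0.045,0.032,0.048,0,-2.2],[0.045,0.032,0.048,0,-2.2],[0.045,0.032,0.048,0,-2.2],[0.045,0.032,0.048,0,-2.2]]'
cat >> h.py <<'E'
def st():
    s=bot.read_state(); x,y,z,w=s["orientation"]
    ya=np.degrees(np.arctan2(1-2*(x*x+z*z),2*(x*y-z*w)))
    print("t",round(s["t"],2),"tcp",np.round(s["tcp_pos"],1),"yang",round(ya,2),"gap",round(s["finger_gap"],1),"gf",np.round(s["grasp_force"],1),"F",np.round(s["ft_force"],1),"M",np.round(s["ft_torque"],2),"q6",np.round(s["qpos"][5],2))
E
python3 -c "from h import *;st()"
```

```text
t: 2.2
tcp_pos: [501.3, -106.9, 405.0]
orientation: [0.997, 0.076, 0.0, 0.0]
ft_force: [0.7, -0.4, -0.6]
finger_gap: 44.9
grasp_force: 0.0
t 2.2 tcp [ 501.3 -106.9  405. ] yang -81.27 gap 44.9 gf 0.0 F [ 0.7 -0.4 -0.6] M [0.01 0.   0.  ] q6 1.1
```

```bash
python3 -m pendant '[[0.045,0.011,0.016,0,0],[0.045,0.0112,0.016,0,0],[0.045,0,0,-0.03,0],[0.045,0,0,-0.03,0],[0.045,0,0,-0.03,0],[0.045,0,0,0,0],[0.045,0,0,0,0],[0.045,0,0,0,0]]'
python3 - <<'E'
from h import *
st()
for c in("top","side"):
    im=grab_frame(c); p=proj(c,[523,-77,100])[0].astype(int); h=50
    cr=im[p[1]-h:p[1]+h,p[0]-h:p[0]+h,::-1]; globals()[c]=cv2.resize(cr,(400,400),interpolation=2)
cv2.imwrite("pics/z1.png",np.hstack([top,side]))
E
```

```text
t: 3.2
tcp_pos: [523.2, -77.1, 316.7]
orientation: [0.997, 0.076, 0.002, 0.001]
ft_force: [0.5, -0.3, -0.3]
finger_gap: 44.9
grasp_force: 0.0
t 3.2 tcp [523.2 -77.1 316.7] yang -81.23 gap 44.9 gf 0.0 F [ 0.5 -0.3 -0.3] M [ 0.02  0.04 -0.01] q6 1.16
```

View pics/z1.png

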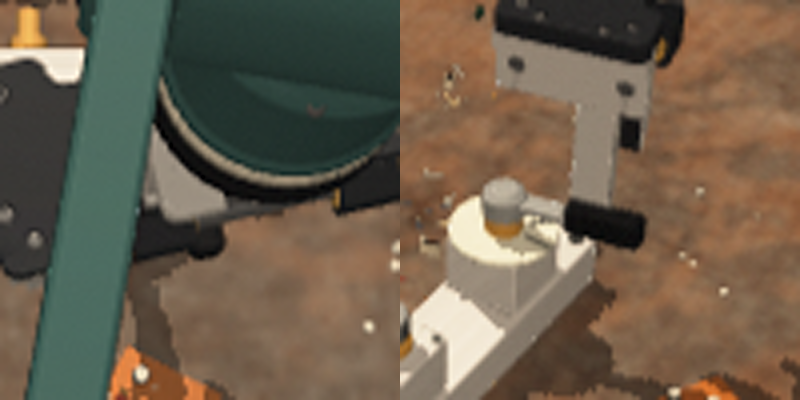

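The side view (right half) shows the fingers straddling above the sleeve at crop (600,220). The top view is hidden by the arm. Descending 49.5 mm and closing.

```bash
python3 -m pendant '[[0.045,0,0,-0.025,0],[0.045,0,0,-0.0245,0],[0.045,0,0,0,0],[0.045,0,0,0,0],[0.0,0,0,0,0],[0.0,0,0,0,0],[0.0,0,0,0,0],[0.0,0,0,0,0]]'; python3 -c "from h import *;st()"
```

```text
t: 4.3
tcp_pos: [522.8, -76.5, 265.5]
orientation: [0.997, 0.077, 0.0, -0.0]
ft_force: [-0.5, 0.9, 0.9]
finger_gap: 13.5
grasp_force: 30.0
t 4.3 tcp [522.8 -76.5 265.5] yang -81.19 gap 13.5 gf 30.0 F [-0.5  0.9  0.9] M [0.17 0.08 0.02] q6 1.16
```

```bash
python3 -m pendant '[[0,0.0007,-0.0037,0,4],[0,0.0009,-0.0036,0,4],[0,0.0012,-0.0035,0,4],[0,0.0014,-0.0035,0,4],[0,0.0017,-0.0033,0,4],[0,0.0019,-0.0032,0,4],[0,0.0021,-0.0031,0,4],[0,0.0023,-0.0029,0,4]]'; python3 -c "from h import *;st()"; python3 -m pendant '[[0,0,0,0,0],[0,0,0,0,0],[0,0,0,0,0],[0.045,0,0,0,0],[0.045,0,0,0,0],[0.045,0,0,0,0],[0.045,0,0,0,0],[0.045,0,0,0,0]]'; python3 -c "from h import *;st()"
```

```text
t: 5.3
tcp_pos: [535.2, -103.7, 265.5]
orientation: [0.937, 0.349, 0.0, 0.0]
ft_force: [0.8, -0.3, 0.7]
finger_gap: 13.7
grasp_force: 30.0
t 5.3 tcp [ 535.2 -103.7  265.5] yang -49.09 gap 13.7 gf 30.0 F [ 0.8 -0.3  0.7] M [-0.02 -0.1  -0.05] q6 0.56
t: 6.3
tcp_pos: [534.9, -103.4, 265.1]
orientation: [0.937, 0.349, -0.0, -0.0]
ft_force: [-0.4, -0.6, -0.1]
finger_gap: 45.2
grasp_force: 0.0
t 6.3 tcp [ 534.9 -103.4  265.1] yang -49.2 gap 45.2 gf 0.0 F [-0.4 -0.6 -0.1] M [-0.06 -0.02  0.01] q6 0.56
```

```bash
python3 -m pendant '[[0.045,0,0,0.05,0],[0.045,0,0,0.045,0],[0.045,0.009,0.0405,0,2.5],[0.045,0.0095,0.0405,0,2.5],[0.045,0.0095,0.0405,0,2.5],[0.045,0.0095,0.0405,0,2.5],[0.045,0.0095,0.0405,0,2.5],[0.045,0.0095,0.0405,0,2.5]]'; python3 -m pendant '[[0.045,0,0,-0.015,0],[0.045,0,0,0,0],[0.045,0,0,0,0],[0.045,0,0,0,0],[0.045,0,0,0,0],[0.045,0,0,0,0],[0.045,0,0,0,0],[0.045,0,0,0,0]]'
python3 - <<'E'
from h import *
st()
for c,P in(("top",[555,-85,80]),("side",[591,140,110])):
    im=grab_frame(c); p=proj(c,P)[0].astype(int); h=40
    cr=im[p[1]-h:p[1]+h,p[0]-h:p[0]+h,::-1]; globals()[c]=cv2.resize(cr,(400,400),interpolation=2); print(p-h)
cv2.imwrite("pics/z2.png",np.hstack([top,side]))
E
```

```text
t: 7.3
tcp_pos: [591.6, 140.9, 360.2]
orientation: [0.883, 0.469, 0.0, 0.0]
ft_force: [-0.8, 0.2, 1.4]
finger_gap: 44.9
grasp_force: 0.0
t: 8.3
tcp_pos: [591.5, 139.6, 345.2]
orientation: [0.884, 0.468, 0.0, 0.0]
ft_force: [-0.1, -0.3, -0.6]
finger_gap: 44.9
grasp_force: 0.0
t 8.3 tcp [591.5 139.6 345.2] yang -34.2 gap 44.9 gf 0.0 F [-0.1 -0.3 -0.6] M [-0.04  0.02 -0.03] q6 0.74
[339 209]
[229 225]
```

View pics/z2.png

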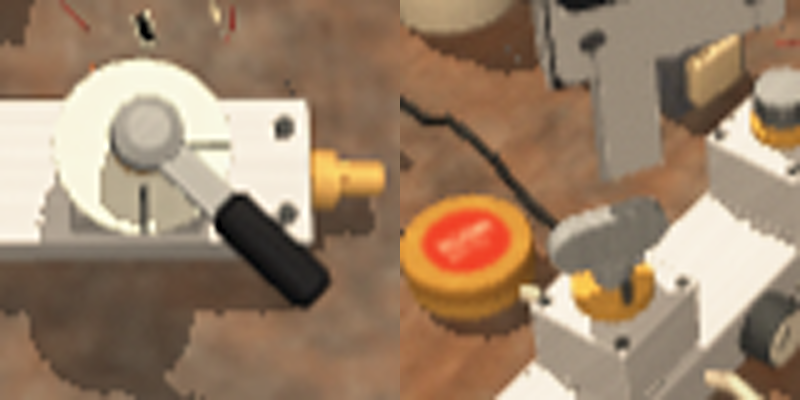

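The lever (left half) covers the middle mark, between the 0 mark (145,210) and the 90 mark (210,145). The open fingers (right half) hang over the oval blade at (608,235). Descending and pinching.

```bash
python3 - <<'E'
from h import *
a=atz("top",(272/5+339,248/5+209),94);b=atz("top",(148/5+339,133/5+209),98);d=a-b;print(a.round(1),b.round(1),"lever deg",np.degrees(np.arctan2(-d[1],-d[0]))+4.25)
E
python3 -m pendant '[[0.045,0,0,-0.025,0],[0.045,0,0,-0.025,0],[0.045,0,0,-0.019,0],[0.045,0,0,0,0],[0,0,0,0,0],[0,0,0,0,0],[0,0,0,0,0],[0,0,0,0,0]]'; python3 -c "from h import *;st()"
```

```text
[ 535.8 -103.5   94. ] [574.4 -68.   98. ] lever deg 46.85088171992757
t: 9.4
tcp_pos: [591.1, 140.1, 277.1]
orientation: [0.884, 0.468, -0.0, -0.001]
ft_force: [-3.5, 2.1, 4.2]
finger_gap: 13.4
grasp_force: 30.0
t 9.4 tcp [591.1 140.1 277.1] yang -34.18 gap 13.4 gf 30.0 F [-3.5  2.1  4.2] M [ 0.39  0.69 -0.07] q6 0.74
```

Gap is 13.4 mm, not 8, so I'll check whether it's still closing or misaligned.

```bash
python3 -m pendant '[[0,0,0,0,0],[0,0,0,0,0],[0,0,0,0,0],[0,0,0,0,0],[0,0,0,0,0],[0,0,0,0,0],[0,0,0,0,0],[0,0,0,0,0]]'
python3 - <<'E'
from h import *
st()
im=grab_frame("side"); p=proj("side",[591,140,94])[0].astype(int); h=30
cv2.imwrite("pics/z3.png",cv2.resize(im[p[1]-h:p[1]+h,p[0]-h:p[0]+h,::-1],(540,540),interpolation=2))
E
```

```text
t: 10.4
tcp_pos: [591.0, 140.2, 277.1]
orientation: [0.884, 0.468, 0.0, -0.001]
ft_force: [-5.9, 2.5, 6.3]
finger_gap: 13.6
grasp_force: 30.0
t 10.4 tcp [591.  140.2 277.1] yang -34.17 gap 13.6 gf 30.0 F [-5.9  2.5  6.3] M [0.53 0.86 0.04] q6 0.74
```

View pics/z3.png

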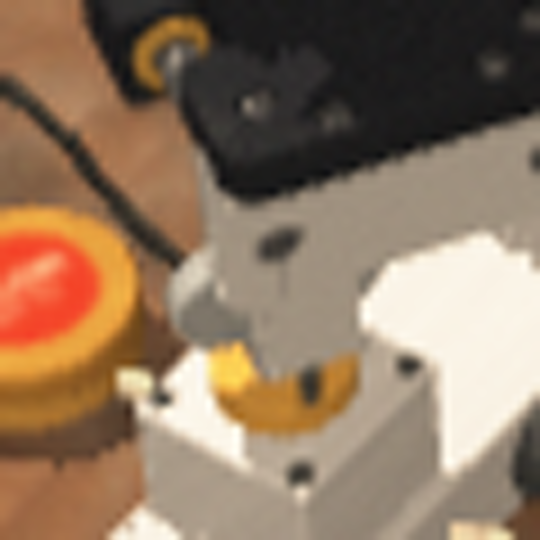

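The fingertips (z about 78) seem to be squeezing the wider neck at crop (290,370) below the blade. I'll open, rise 8 mm so the pads close only on the blade, and close again.

```bash
python3 -m pendant '[[0.045,0,0,0,0],[0.045,0,0,0,0],[0.045,0,0,0.0085,0],[0.045,0,0,0,0],[0,0,0,0,0],[0,0,0,0,0],[0,0,0,0,0],[0,0,0,0,0]]'; python3 -c "from h import *;st()"
```

```text
t: 11.45
tcp_pos: [591.2, 139.7, 284.5]
orientation: [0.884, 0.468, -0.0, -0.001]
ft_force: [-8.2, 4.3, 4.0]
finger_gap: 8.4
grasp_force: 4.6
t 11.45 tcp [591.2 139.7 284.5] yang -34.2 gap 8.4 gf 4.6 F [-8.2  4.3  4. ] M [ 0.93  1.4  -0.03] q6 0.74
```

```bash
python3 -m pendant '[[0,0,0,0,0],[0,0,0,0,0],[0,0,0,0,0],[0,-0.0008,0.0005,0,0],[0,0,0,0,0],[0,0,0,0,0],[0,0,0,0,0],[0,0,0,0,0]]'; python3 -c "from h import *;st()"
```

```text
t: 12.45
tcp_pos: [590.7, 140.1, 284.6]
orientation: [0.884, 0.468, -0.0, -0.0]
ft_force: [-2.5, 1.5, -0.6]
finger_gap: 7.7
grasp_force: 30.0
t 12.45 tcp [590.7 140.1 284.6] yang -34.2 gap 7.7 gf 30.0 F [-2.5  1.5 -0.6] M [0.31 0.49 0.03] q6 0.74
```

```bash
python3 -m pendant '[[0,-0.0003,0.0002,0,-6],[0,0,0,0,-6],[0,0,0,0,-6],[0,0,0,0,-6],[0,0,0,0,-6],[0,0,0,0,-6],[0,0,0,0,-6],[0,0,0,0,-6]]'; python3 -c "from h import *;st()"; python3 -m pendant '[[0,0,0,0,-2],[0,0,0,0,-2],[0,0,0,0,-2],[0,0,0,0,-2],[0,0,0,0,-1],[0,0,0,0,-1],[0,0,0,0,0],[0,0,0,0,0]]'; python3 -c "from h import *;st()"
```

```text
t: 13.45
tcp_pos: [590.1, 140.9, 284.6]
orientation: [0.998, 0.067, -0.0, -0.001]
ft_force: [-3.1, 3.4, -0.6]
finger_gap: 7.6
grasp_force: 30.0
t 13.45 tcp [590.1 140.9 284.6] yang -82.37 gap 7.6 gf 30.0 F [-3.1  3.4 -0.6] M [0.75 0.69 0.04] q6 1.58
t: 14.45
tcp_pos: [590.1, 141.0, 284.6]
orientation: [1.0, -0.019, -0.0, -0.001]
ft_force: [-3.3, 4.6, -0.6]
finger_gap: 7.7
grasp_force: 30.0
t 14.45 tcp [590.1 141.  284.6] yang -92.12 gap 7.7 gf 30.0 F [-3.3  4.6 -0.6] M [0.84 0.67 0.08] q6 1.75
```

```bash
python3 -m pendant '[[0,-0.0004,0.0008,0,0],[0,0,0,0,0],[0,0,0,0,-1],[0,0,0,0,-1],[0,0,0,0,-1],[0,0,0,0,0],[0,0,0,0,0],[0,0,0,0,0]]'; python3 -c "from h import *;st()"; python3 -m pendant '[[0,0,0,0,-1],[0,0,0,0,-1],[0,0,0,0,0],[0,0,0,0,0],[0,0,0,0,0],[0,0,0,0,0],[0,0,0,0,0],[0,0,0,0,0]]'; python3 -c "from h import *;st()"
```

```text
t: 15.45
tcp_pos: [589.9, 141.4, 284.6]
orientation: [0.999, -0.045, -0.0, -0.0]
ft_force: [-1.6, 3.5, -1.1]
finger_gap: 7.4
grasp_force: 30.1
t 15.45 tcp [589.9 141.4 284.6] yang -95.18 gap 7.4 gf 30.1 F [-1.6  3.5 -1.1] M [0.88 0.48 0.28] q6 1.8
t: 16.45
tcp_pos: [589.9, 141.4, 284.6]
orientation: [0.998, -0.062, -0.0, -0.0]
ft_force: [-1.8, 4.6, -0.8]
finger_gap: 8.3
grasp_force: 30.5
t 16.45 tcp [589.9 141.4 284.6] yang -97.15 gap 8.3 gf 30.5 F [-1.8  4.6 -0.8] M [0.89 0.46 0.41] q6 1.84
```

Mz rose from 0.08 to 0.41 N m near -95°, which matches the predicted -94.25° stop, so the screw is seated. Backing off to tool yaw -4.25° (+93°).

```bash
python3 -m pendant '[[0,0,0,0,8],[0,0,0,0,10],[0,0,0,0,10],[0,0,0,0,10],[0,0,0,0,10],[0,0,0,0,10],[0,0,0,0,10],[0,0,0,0,10]]'; python3 -c "from h import *;st()"; python3 -m pendant '[[0,0,0,0,5],[0,0,0,0,4],[0,0,0,0,3],[0,0,0,0,2],[0,0,0,0,1],[0,0,0,0,0],[0,0,0,0,0],[0,0,0,0,0]]'
python3 - <<'E'
from h import *
st()
out=[]
for c,P in(("top",[565,30,80]),("side",[591,140,94])):
    im=grab_frame(c); p=proj(c,P)[0].astype(int); h=100 if c=="top" else 30
    cr=im[p[1]-h:p[1]+h,p[0]-h:p[0]+h,::-1]; out.append(cv2.resize(cr,(400,400),interpolation=2))
cv2.imwrite("pics/z4.png",np.hstack(out))
E
```

```text
t: 17.45
tcp_pos: [590.6, 140.3, 284.6]
orientation: [0.814, 0.581, 0.0, 0.001]
ft_force: [-0.3, 1.2, -3.0]
finger_gap: 7.4
grasp_force: 30.0
t 17.45 tcp [590.6 140.3 284.6] yang -18.95 gap 7.4 gf 30.0 F [-0.3  1.2 -3. ] M [ 0.26 -0.13 -0.07] q6 0.47
t: 18.45
tcp_pos: [590.7, 140.3, 284.6]
orientation: [0.733, 0.68, 0.0, 0.002]
ft_force: [5.9, -1.3, -5.2]
finger_gap: 7.8
grasp_force: 30.0
t 18.45 tcp [590.7 140.3 284.6] yang -4.25 gap 7.8 gf 30.0 F [ 5.9 -1.3 -5.2] M [-0.3  -1.09 -0.03] q6 0.21
```

View pics/z4.png

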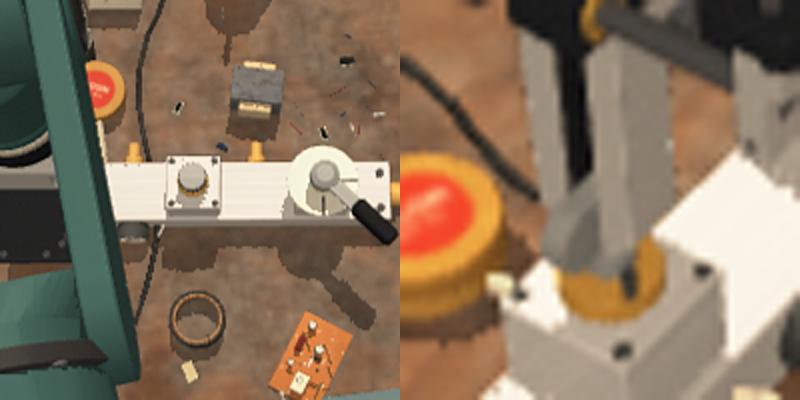

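The lever is still over the middle mark (345,200) and the loose parts haven't moved. In the right half the blade lies along the bar, pinched between the fingers.

```bash
python3 -c "
from bench import order; print(order.sign_off())"
```

```text
the job is handed in; nothing more can be done
None
```

Job handed in: the lever is at half open (about 45°), and the oval-head screw was seated on its stop, backed off a quarter turn and is still gripped; the round screw wasn't touched and the loose parts I could see had not moved (no verdict shown).

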